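# Ready the slide stage and click the filter dial to its position

## Robot

A 7-joint arm with a two-finger parallel gripper is mounted at the origin on the work surface. World frame = base frame: x ahead of the robot, y to its left, z up, the work surface at z = 0. Lengths are in m, angles in rad, forces in N, time in s.
With the tool pointing down it reaches from about 0.4 to 0.85 m from the base axis. Payload 4.4 kg.
Tool frame: the origin (TCP) lies at the very end of the fingers, on their centre line; the grasp point (between the pads) lies 19 mm behind it; z points along the fingers, x is the direction in which the jaws open and shut, and the axes are right-handed (so a half turn about z gives the same grasp; the last joint's range is limited). The gripper opens to 94 mm and grips with 3 to 60 N. Pads are 16 mm wide; open, the fingers measure 119 mm over their backs; the gripper's body (75 mm by 177 mm) begins 78 mm behind the grasp point.
Start: joints at [-1.39, 0.628, 0.038, 1.517, -0.027, 0.996, -0.02], TCP at [0.159, 0.63, 0.205] pointing down, gripper open.
Joint ranges: [-3.06, 3.06], [-0.37, 2.12], [-1.25, 1.32], [0.18, 2.47], [-1.1, 4.24], [0.23, 1.98], [-2.94, 2.94]. Speed limits (rad/s): [2.57, 2.57, 3.14, 3.14, 3.14, 3.14, 3.14].

## Interface

Orientations are given as a unit quaternion [w, x, y, z].
In Python, from workcell import telemetry, eyes, hand_in gives the robot as it stands.
- The arm moves only by the shell command python3 -m creep 'ROWS' [FORCE]. ROWS is JSON, a list of rows, each a list of 3 entries, a list of its own where there are three numbers: the turn, a rotation vector about the tool's x, y, z in degrees, then the shift along the tool's x, y, z in cm, then the opening, from 0 (shut) to 1 (fully open). In form: [[[ax, ay, az], [x, y, z], grip], ...]. A call has 1 to 5 rows; each row shifts and turns the pose as measured when the row begins, along the tool's axes as they then stand; what a row does not reach is not made up. A row lasts 1/12 s, in which the tool goes at most 41.7 mm and 7.16 degrees, less where a joint would pass 70% of its speed; a pose out of reach is approached as far as the arm can. A call is refused whole if a number of a shift passes 4.17 or a number of a turn 7.16, either way. A call with a gripper value outside its range is refused whole. The fingers move at their own pace and stop on an object; FORCE is the grip in N (left out, the last holds). Time passes only in rows, so rows that do not move let the fingers close. It gives the time, the measured TCP pose, the force and the opening at its end, in the units of the state.
- telemetry.sense(): the state, without advancing time (a new reading comes with each control period).
- eyes.capture(name): name is "scene" or "top"; returns the picture (384x512x3 uint8, blue, green, red); there is no depth.
- eyes.camera_model(name): a dict with "fx", "fy", "cx", "cy" (pixels), "extrinsics" (4x4, takes a point from camera to world coordinates). Camera axes: x right, y up, looking along -z (the intrinsics and any distortion apply to the point x, -y, -z); pixel columns grow to the right and rows downward; lengths in m; the calibration is good to about 2 mm. A picture is of the moment at which its call begins. camera_model takes no time and is no camera call.
- hand_in(): hands the job in, once; it reports no verdict.
The state is a dict: "time": time; "joint_pos": joint angles; "qvel": joint speeds; "effort": joint torques, N m; "eef_pos": TCP position; "tcp_rot": TCP orientation; "wrist_force": force on the tool from outside, world axes, zero at the start; "moment": the same for the moment, N m; "opening": opening from 0.0 (shut) to 1.0 (fully open).
Only numpy, scipy, OpenCV 4.12 (cv2) and the standard library are available. Lean on these libraries where they do the work, as an engineer would, in place of code of your own. Each camera call takes 0.05 s, during which the arm holds its last target. There are 200 camera calls.

## Task

Get the slide viewer ready: on the slide stage, press the carriage's locking button and slide the carriage to the next hole, the middle one, so that the button pops up there and the sample is under the lens. Then turn the dial on the filter unit's sloping panel to the sixth click clockwise from its end stop (the long mark; the sixth round dot after it) and leave it resting in that click. Do not disturb the bottle, jar, tip box and slide case.

Things in the scene. Friction and masses are not known exactly. Their poses are not given: they have to be found in the camera images.
- filter_unit: Fixed white console, green cheeks, turned with its front away from the robot, 220 mm deep (x), 180 wide (y). Origin: centre of underside, on the bench. Front (-x) face 50 mm high, then a panel rising away at 30 degrees, 140 mm long; its outward normal leans 30 degrees from vertical towards body -x. Behind it (body x 11 to 110 mm) a box 135 mm high. Panel middle, where the dial sits: body (-49, 0, 85) mm.
- dial_grip (a point): Grip point of the black click-stop dial, on its axis, 30 mm out from the panel. z = panel's outward normal; x = along the grip bar to its pointer end (white line), turning with the dial. Dial: skirt disc 68 mm diameter, to 9 mm out from the panel; across it a straight bar 64 mm long, 16 mm thick, from 9 to 44 mm out from the panel.
- dial (a joint): Dial angle, rad. 0 = anticlockwise end stop (pointer on the long mark, 135 degrees left of up-slope); grows clockwise facing the panel. Ten clicks 0 to 9, 30 degrees (0.5236) apart; round dots mark 1 to 9. Click 6 = 3.1416 (pointer 45 degrees right of up-slope). Let go, it springs to the nearest click; going on to the next takes about 0.1 N m.
- stage: Fixed grey slide stage, front (-x) away from the robot, bed 28 mm high, body x -90 to 130, y -125 to 125 mm, origin on the bench. Column at x 112 mm carries a head (z 135 to 165 mm, x 16 to 126, y -30 to 30) and a lens, 52 mm diameter, hanging to z 83 mm, axis at body (50, 0). The carriage slides along body y. Three black dots on the front edge at y -60, 0, 60 mm mark the hidden locking holes.
- carriage (a joint): Carriage travel along the stage's +y, m: 0 in the first hole (the start), 0.060 in the middle hole (sample under the lens), 0.120 in the last. About 1 mm play when locked; about 1 N friction when free; stays where left. Black, 165 mm deep, 84 mm wide, top at 52 mm height, glass slide at the back.
- button (a joint): How far the carriage's locking button is pressed down, m: 0 = up (locked in a hole), 0.005 = held down by the strip between holes, stop at 0.009. Pressed 0.0055 or more, the carriage is free. Released between holes it rides at 0.005 and pops up by itself at the next hole, locking. Spring about 3 N (up) to 5 N (down).
- button_top (a point): Centre of the top of the grey locking button (36 x 46 mm, 64 mm above the bench when up), at stage (-53, -60 + travel, 64) mm; axes as the stage's. It lies between two black ears of the carriage, inner faces 28 mm either side in stage y, 8 mm thick, 44 mm deep, tops at 86 mm height: closed gripper tips fit between, press the button and push an ear along.
- reagent_bottle: Loose brown bottle, 64 mm diameter, 190 mm tall, standing between the two devices. Origin at centre of its underside. Leave alone.
- tip_box: Loose pipette-tip box, 85 x 122 mm, 75 mm tall, origin under its centre. Leave alone.
- sample_jar: Loose jar, 80 mm diameter, 95 mm tall, origin under its centre. Leave alone.
- slide_case: Loose flat white case, 60 x 100 mm, 28 mm tall, lying beyond the devices, origin under its centre. Leave alone.

How it is judged:
On the way, in this order (a step that is already met when the one before it is completed fails the run):
1. the carriage is locked in the middle hole with its button popped up (value of joint carriage between 0.057 and 0.063 m and value of joint button below 0.0015 m), for 0.2 s.
2. the dial stands at its sixth click (all of step 1 and value of joint dial between 3.02159 and 3.26159 rad), for 0.2 s.
At the end, for the whole second after the job is handed in: The carriage is locked in the middle hole (travel 60 mm, within 3 mm) with its button up (pressed less than 1.5 mm); the dial rests in click 6 (3.14 rad, within 0.12); bottle, jar, tip box and slide case within 25 mm of where they stood (all of step 2 and velocity of joint dial between -0.1 and 0.1 rad/s and velocity of joint carriage between -0.01 and 0.01 m/s and distance of each of reagent_bottle, tip_box, sample_jar, slide_case from where it was at the start of the episode below 0.025 m); the robot touches nothing.
It fails at once if reagent bottle knocked more than 25 mm away or tipped over (distance of reagent_bottle from where it was at the start of the episode above 0.025 m or angle between reagent_bottle's own z axis and vertical above 0.35 rad).
It fails at once if tip box knocked more than 25 mm away or tipped over (distance of tip_box from where it was at the start of the episode above 0.025 m or angle between tip_box's own z axis and vertical above 0.35 rad).
It fails at once if sample jar knocked more than 25 mm away or tipped over (distance of sample_jar from where it was at the start of the episode above 0.025 m or angle between sample_jar's own z axis and vertical above 0.35 rad).
It fails at once if slide case knocked more than 25 mm away or tipped over (distance of slide_case from where it was at the start of the episode above 0.025 m or angle between slide_case's own z axis and vertical above 0.35 rad).
It also fails if it takes over 72 s, if anything falls off the work surface, if the arm or the gripper's body presses on something with over 40 N, if the wrist force passes 120 N, or if a joint passes its speed limit or range.

## Working session

There is one attempt and no reset: what is moved stays moved. The work goes in short steps, Python scripts to look and compute and a shell command to move; the robot and the scene stay as the last step left them, time stands still between calls to the robot, and variables do not carry over. Pictures are saved under pics/ and viewed, about 8 in all and at most 12, crops included, and the job is handed in when it is done.

```bash
ls; mkdir -p pics; python3 - <<'E'
from workcell import telemetry, eyes
import cv2, numpy as np
np.set_printoptions(precision=4,suppress=True)
print(telemetry.sense())
for n in ("scene","top"):
    cv2.imwrite(f"pics/{n}0.png",eyes.capture(n)); m=eyes.camera_model(n); print(n,{k:(np.array(v) if k=="extrinsics" else v) for k,v in m.items()})
E
```

```text
pics
{'time': 0.0, 'joint_pos': array([-1.3898,  0.6293,  0.0384,  1.5183, -0.027 ,  0.9963, -0.02  ]), 'qvel': array([-0.0013, -0.0013,  0.001 , -0.0017, -0.003 , -0.0004,  0.0004]), 'effort': array([  0.    , -54.973 ,   1.1433, -18.6632,  -0.0523,   0.0236,
         0.0002]), 'eef_pos': array([0.1586, 0.6297, 0.2046]), 'tcp_rot': array([ 0.0006,  0.7888,  0.6147, -0.0007]), 'wrist_force': array([-0.3567,  0.0515, -0.2858]), 'moment': array([-0.0645,  0.0217,  0.0019]), 'opening': 0.9985916933339971}
scene {'fx': 352.766608866747, 'fy': 352.766608866747, 'cx': 258.886092519831, 'cy': 193.38299917838478, 'extrinsics': array([[ 0.4521, -0.7486,  0.485 ,  1.1776],
       [ 0.8919,  0.3739, -0.2543, -0.3154],
       [ 0.009 ,  0.5475,  0.8367,  1.1181],
       [ 0.    ,  0.    ,  0.    ,  1.    ]])}
top {'fx': 479.9017413107673, 'fy': 479.9017413107673, 'cx': 250.17759760081265, 'cy': 199.30060679938197, 'extrinsics': array([[ 0.0036,  0.9927, -0.1201,  0.341 ],
       [-0.9998,  0.0014, -0.0181, -0.0165],
       [-0.0178,  0.1202,  0.9926,  1.8618],
       [ 0.    ,  0.    ,  0.    ,  1.    ]])}
```

View pics/scene0.png

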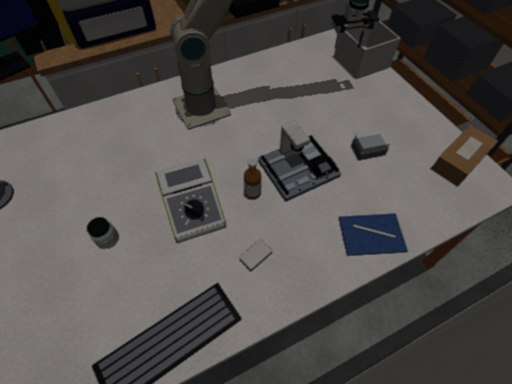

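View pics/top0.png

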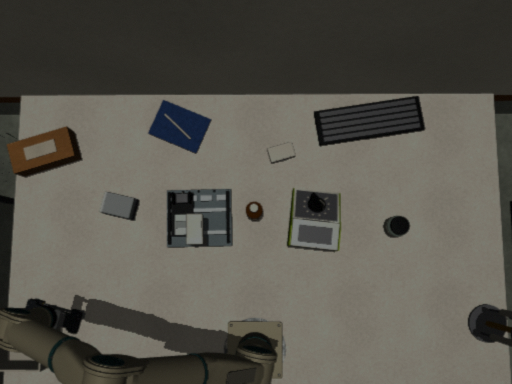

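The scene view (512x384) shows the stage around (300,165), the bottle at (252,180), the filter unit around (190,200) with the dial at (194,208), the jar at (101,230), the slide case at (256,254) and the tip box at (371,144). In the top view, the stage is at about (200,218), the unit at (315,220), the bottle at (255,211) and the dial at (317,203). Next I'll enlarge crops.

```bash
python3 - <<'E'
import cv2, numpy as np
t=cv2.imread("pics/top0.png"); s=cv2.imread("pics/scene0.png")
def g(a): return np.clip((a/255.)**0.6*255,0,255).astype(np.uint8)
a=cv2.resize(g(t[180:260,160:240]),None,fx=5,fy=5,interpolation=cv2.INTER_CUBIC)
b=cv2.resize(g(t[180:260,280:350]),None,fx=5,fy=5,interpolation=cv2.INTER_CUBIC)
cv2.imwrite("pics/topcrop.png",np.hstack([a,b]))
a=cv2.resize(g(s[115:205,250:345]),None,fx=4,fy=4,interpolation=cv2.INTER_CUBIC)
b=cv2.resize(g(s[155:245,150:235]),None,fx=4,fy=4,interpolation=cv2.INTER_CUBIC)
cv2.imwrite("pics/scenecrop.png",np.hstack([a,b]))
E
```

```text
(no output)
```

View pics/topcrop.png

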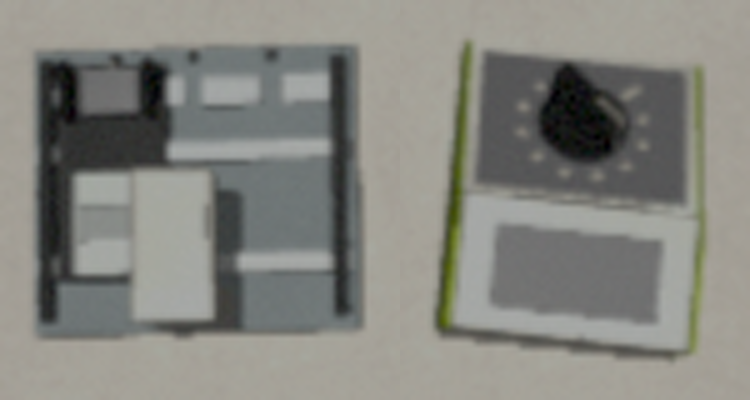

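View pics/scenecrop.png

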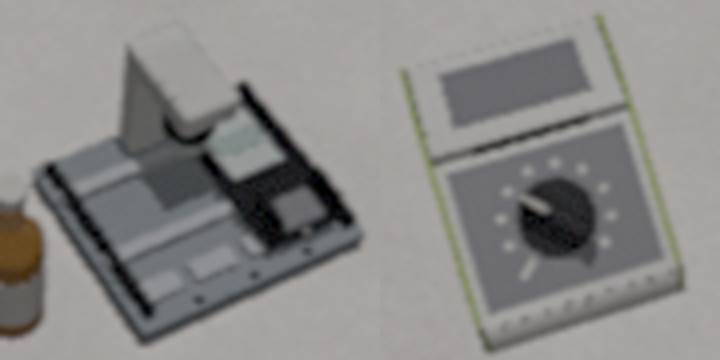

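The top crop shows the stage bed corners at crop (35,50), (357,45), (362,333) and (38,338), and the button at (110,92) between its ears. The unit has its long mark at (632,90) and the dots ringed below it. In the scene crop, the white line points left and up-slope at (533,203), near dot 3. Next I'll measure blobs at sub-pixel level and triangulate across the two views.

```bash
cat > h.py <<'E'
import cv2, numpy as np
from workcell import telemetry, eyes
from scipy.spatial.transform import Rotation as R
np.set_printoptions(precision=4,suppress=True)
CM={n:eyes.camera_model(n) for n in("scene","top")}
def ray(n,p):
    m=CM[n];E=np.array(m["extrinsics"]);d=np.array([(p[0]-m["cx"])/m["fx"],-(p[1]-m["cy"])/m["fy"],-1]);return E[:3,3],E[:3,:3]@d
def plane(n,p,z):
    o,d=ray(n,p);return o+d*(z-o[2])/d[2]
def proj(n,P):
    m=CM[n];E=np.array(m["extrinsics"]);c=E[:3,:3].T@(np.array(P)-E[:3,3]);return np.array([m["cx"]-m["fx"]*c[0]/c[2],m["cy"]+m["fy"]*c[1]/c[2]])
def tri(ps,pt):
    (o1,d1),(o2,d2)=ray("scene",ps),ray("top",pt);s=np.linalg.lstsq(np.c_[d1,-d2],o2-o1,rcond=None)[0]
    a,b=o1+s[0]*d1,o2+s[1]*d2;return (a+b)/2,np.linalg.norm(a-b)*1e3
def state():
    s=telemetry.sense();q=s["tcp_rot"];M=R.from_quat([q[1],q[2],q[3],q[0]]).as_matrix();return s,M,np.array(s["eef_pos"])
E
python3 - <<'E'
from h import *
t=cv2.imread("pics/top0.png"); s=cv2.imread("pics/scene0.png")
def blobs(im,x0,x1,y0,y1,k=8):
    g=cv2.resize(cv2.cvtColor(im[y0:y1,x0:x1],cv2.COLOR_BGR2GRAY),None,fx=k,fy=k,interpolation=cv2.INTER_CUBIC)
    b=cv2.morphologyEx(g,cv2.MORPH_TOPHAT,cv2.getStructuringElement(2,(5*k,5*k)))
    _,m=cv2.threshold(b,25,255,0)
    n,l,st,c=cv2.connectedComponentsWithStats(m)
    for i in range(1,n):
        if 30<st[i,4]<1500:
            w=b*(l==i).astype(float);yy,xx=np.mgrid[:b.shape[0],:b.shape[1]]
            print(np.array([(w*xx).sum()/w.sum(),(w*yy).sum()/w.sum()]).__add__(.5)/k-.5+[x0,y0],st[i,4],st[i,2:4]/k)
print("top");blobs(t,296,336,190,222)
print("scene");blobs(s,268-100,222,190,232)
# Stage outline etc from crop picks, quick
f=lambda x,y,k,x0,y0:(np.array([x,y])+.5)/k-.5+[x0,y0]
T=lambda x,y:f(x,y,5,160,180); S=lambda x,y:f(x,y,4,250,115)
for a in [(35,50),(357,45),(362,333),(38,338)]: print("bed",plane("top",T(*a),.028))
for a in [(35,180),(145,340),(362,240)]: print("bed scene",plane("scene",S(*a),.028 if a[0]<100 else 0.02))
for a in [(117,60),(194,57),(271,55)]: print("dots top",plane("top",T(*a),.025))
for a in [(200,299),(255,275),(306,251)]: print("dots sc",plane("scene",S(*a),.014))
print("button",plane("top",T(110,92),.064),plane("scene",S(303,208),.064),tri(S(303,208),T(110,92)))
print("bottle",plane("top",(255,213),.0))
E
```

```text
top
[295.9572 192.0577] 379 [1.625 7.125]
[307.6073 196.8897] 64 [1.25 1.  ]
[325.6186 198.1883] 247 [3. 2.]
[304.2187 200.878 ] 136 [1.75 1.5 ]
[328.0679 203.6158] 47 [0.875 1.   ]
[303.9258 205.9559] 84 [1.5   1.125]
[328.0992 208.7006] 100 [1.5   1.375]
[307.0326 210.8619] 103 [1.625 1.25 ]
[324.7218 212.8881] 71 [1.375 1.   ]
[312.4007 214.0205] 110 [1.75 1.25]
[319.0216 214.7303] 115 [1.625 1.375]
[309.3487 220.8366] 1273 [16.  2.]
[322.1455 220.0646] 94 [2.125 0.875]
[332.0831 220.9237] 583 [7.25  1.375]
scene
[174.4997 190.0661] 582 [7.75 1.5 ]
[193.2171 195.3082] 285 [2.5   2.125]
[200.0497 196.7909] 246 [2.125 2.125]
[186.4356 197.3952] 263 [2.375 2.25 ]
[205.3635 201.4545] 206 [2. 2.]
[181.415  202.4955] 238 [2.375 2.   ]
[221.2589 203.6096] 60 [0.625 2.125]
[188.8566 205.7355] 1195 [7.375 4.5  ]
[167.9397 207.202 ] 301 [1.125 5.5  ]
[207.3308 208.3789] 221 [2.25 2.  ]
[179.7935 209.3599] 307 [2.625 2.25 ]
[205.7534 215.0435] 297 [2.5   2.375]
[221.0205 216.6548] 219 [1.25  3.625]
[181.8058 216.0332] 268 [2.375 2.125]
[172.811  224.9253] 796 [ 5.125 13.875]
[186.6298 221.8572] 697 [3.75  5.125]
[167.8698 221.4795] 125 [0.875 2.75 ]
[217.7743 230.891 ] 645 [8.125 1.75 ]
[186.2623 231.0542] 338 [6.    1.125]
bed [0.6004 0.3408 0.028 ]
bed [0.6045 0.0913 0.028 ]
bed [0.383  0.0856 0.028 ]
bed [0.3784 0.333  0.028 ]
bed scene [0.4031 0.0859 0.028 ]
bed scene [0.6101 0.0947 0.02  ]
bed scene [0.6042 0.3383 0.02  ]
dots top [0.593  0.2774 0.025 ]
dots top [0.5954 0.2177 0.025 ]
dots top [0.5971 0.158  0.025 ]
dots sc [0.5903 0.1658 0.014 ]
dots sc [0.5899 0.2268 0.014 ]
dots sc [0.5879 0.2859 0.014 ]
button [0.5632 0.276  0.064 ] [0.5712 0.2833 0.064 ] (array([0.5664, 0.2813, 0.0591]), np.float64(10.074816102864055))
bottle [ 0.5127 -0.0014  0.    ]
```

```bash
cat > fit.py <<'E'
from h import *
tp=np.array([[328.07,203.62],[328.1,208.7],[324.72,212.89],[319.02,214.73],[312.4,214.02],[307.03,210.86],[303.93,205.96],[304.22,200.88],[307.61,196.89]])
sp=np.array([[181.81,216.03],[179.79,209.36],[181.415,202.5],[186.44,197.4],[193.22,195.31],[200.05,196.79],[205.36,201.45],[207.33,208.38],[205.75,215.04]])
P=[];
for a,b in zip(sp,tp):
    x,e=tri(a,b);P.append(x);print(x,round(e,2))
P=np.array(P);c=P.mean(0);u,sv,vt=np.linalg.svd(P-c);n=vt[2]*np.sign(vt[2][2]);print("plane n",n,"tilt",np.degrees(np.arccos(n[2])),sv)
# rays on the known plane (normal leaning 30 deg) through z=.085 at the centre: each view by itself
def onplane(v,p,c,n):
    o,d=ray(v,p);return o+d*((c-o)@n)/(d@n)
th=np.radians(-135+30*np.arange(1,10))
for v,p in(("scene",sp),("top",tp)):
    yaw=np.pi;c=np.array([.53,-.23,.085])
    for _ in range(30):
        bx=np.array([np.cos(yaw),np.sin(yaw),0]);by=np.array([-bx[1],bx[0],0]);n=-.5*bx+[0,0,.75**.5];up=.75**.5*bx+[0,0,.5]
        Q=np.array([onplane(v,q,c,n) for q in p])-c
        A=np.r_[np.c_[np.cos(th),np.ones(9),np.zeros(9),-np.sin(th)],np.c_[np.sin(th),np.zeros(9),np.ones(9),np.cos(th)]]
        rgt=np.cross(up,n)
        k,res,_,_=np.linalg.lstsq(A,np.r_[Q@up,Q@rgt],rcond=None)
        # k: radius, up shift, right shift, r*delta
        c=c+k[1]*up+k[2]*rgt; c=c+0; dz=.085-c[2]; o=ray(v,proj(v,c))[0]; d=c-o; c=c+d*dz/d[2]
        yaw-=k[3]/k[0]*.8
    print(v,"centre",c,"radius",k[0],"yaw deg",np.degrees(yaw),"res mm",1e3*np.sqrt(res/18))
    if v=="scene":
        for h in(.044,.04,.009):
            w=onplane(v,(188.86,205.74),c+h*n,n)-c-h*n; print("line h",h,w@up,w@rgt,"angle from upslope",np.degrees(np.arctan2(w@rgt,w@up)))
E
python3 fit.py
```

```text
[ 0.541  -0.2738  0.0798] 0.86
[ 0.5208 -0.2717  0.0918] 1.31
[ 0.5043 -0.2578  0.1018] 0.91
[ 0.4969 -0.236   0.1082] 0.97
[ 0.4994 -0.2122  0.1082] 0.36
[ 0.5116 -0.1931  0.1026] 0.68
[ 0.5308 -0.1828  0.0926] 0.84
[ 0.5512 -0.1854  0.0791] 0.58
[ 0.5675 -0.1991  0.0695] 0.71
plane n [ 0.5038 -0.06    0.8617] tilt 30.49002539019297 [0.1082 0.0751 0.0009]
scene centre [ 0.5356 -0.228   0.085 ] radius 0.04604523577680566 yaw deg 173.67338253446337 res mm [0.2229]
line h 0.044 0.012529294776570611 -0.012414124193259348 angle from upslope -44.735451604981726
line h 0.04 0.012723215165968372 -0.012401272942693374 angle from upslope -44.26585882743699
line h 0.009 0.014226098183800951 -0.012301675750806757 angle from upslope -40.85082139571271
top centre [ 0.536  -0.2289  0.085 ] radius 0.04605769527398843 yaw deg 173.59548790664923 res mm [0.2645]
```

The two views agree to about 1 mm on the dial: centre (0.536, -0.228, 0.085), plane tilt 30.5°, yaw 173.6°. The line at -45° means the dial is at click 3, so it needs +90° clockwise. Stage yaw is about 181.4°, with the button near (0.5625, 0.2755). Now to move.

```bash
cat > go.py <<'E'
# remaining move in tool axes: go.py d|s x y z  (d = tool down, jaws along angle A deg; n = onto panel, jaw angle A from up-slope towards right)
import sys; from h import *
mode,A,x,y,z=sys.argv[1],*map(float,sys.argv[2:6]); s,M,p=state(); a=np.radians(A)
if mode=="d": X=np.array([np.cos(a),np.sin(a),0]);Z=np.array([0,0,-1.])
else:
    w=np.radians(173.63);bx=np.array([np.cos(w),np.sin(w),0]);n=-.5*bx+[0,0,.75**.5];up=.75**.5*bx+[0,0,.5];X=np.cos(a)*up+np.sin(a)*np.cross(up,n);Z=-n
T=np.c_[X,np.cross(Z,X),Z]
print("t",s["time"],"p",p,"turn",np.degrees(R.from_matrix(M.T@T).as_rotvec()).round(2),"shift cm",(M.T@(np.array([x,y,z])-p)*100).round(2),"F",np.array(s["wrist_force"]),"op",round(s["opening"],3),"q",np.array(s["joint_pos"]))
E
python3 -m creep '[[[0,0,-5],[0,0,0],0],[[0,0,-5],[0,0,0],0],[[0,0,-5.5],[0,0,0],0],[[0,0,0],[-1.2,3.9,0],0],[[0,0,0],[-1.2,3.9,0],0]]' 20; python3 go.py d 91.4 .5625 .2755 .2
```

```text
time: 0.52
eef_pos: [0.2254, 0.6109, 0.2017]
tcp_rot: [-0.002, 0.687, 0.726, -0.005]
wrist_force: [0.5, -0.0, -0.7]
opening: 0.682
t 0.5167 p [0.2254 0.6109 0.2017] turn [-0.56  0.22  1.77] shift cm [-35.36  31.81  -0.02] F [ 0.534  -0.0356 -0.6795] op 0.682 q [-1.2272  0.6377 -0.0491  1.5082  0.0253  1.0033  0.3457]
```

```bash
python3 -m creep '[[[0.5,0,1.5],[-2.9,2.6,0],0],[[0,0,0],[-2.9,2.6,0],0],[[0,0,0],[-2.9,2.6,0],0],[[0,0,0],[-2.9,2.6,0],0],[[0,0,0],[-2.9,2.6,0],0]]'; python3 -m creep '[[[0,0,0],[-2.9,2.6,0],0],[[0,0,0],[-2.9,2.6,0],0],[[0,0,0],[-2.9,2.6,0],0],[[0,0,0],[-2.9,2.6,0],0],[[0,0,0],[-2.9,2.6,0],0]]';python3 go.py d 91.4 .5625 .2755 .2
```

```text
time: 0.93
eef_pos: [0.3654, 0.4677, 0.1965]
tcp_rot: [-0.006, 0.695, 0.719, -0.009]
wrist_force: [0.4, -0.2, -0.3]
opening: 0.33
time: 1.35
eef_pos: [0.5044, 0.3178, 0.1927]
tcp_rot: [-0.006, 0.695, 0.719, -0.01]
wrist_force: [1.1, 0.3, -0.1]
opening: 0.008
t 1.35 p [0.5044 0.3178 0.1927] turn [-1.33  0.35  0.53] shift cm [-4.43  5.64 -0.83] F [ 1.1488  0.3217 -0.1058] op 0.008 q [-0.5766  0.5758 -0.0444  1.6627  0.0206  0.9264  0.9777]
```

```bash
python3 -m creep '[[[-1.2,0.3,0.5],[-2,2.5,0],0],[[0,0,0],[-2,2.5,0],0],[[0,0,0],[-0.6,1,0],0],[[0,0,0],[0,0,0],0]]'; python3 go.py d 91.4 .5625 .2755 .1
```

```text
time: 1.68
eef_pos: [0.5745, 0.2583, 0.1905]
tcp_rot: [0.003, 0.704, 0.71, -0.003]
wrist_force: [0.2, 0.5, 0.2]
opening: 0.007
t 1.6833 p [0.5745 0.2583 0.1905] turn [-0.02  0.48 -0.9 ] shift cm [ 1.8  -1.19  9.04] F [0.1865 0.4714 0.2139] op 0.007 q [-0.4546  0.6156 -0.028   1.5889  0.0292  0.9415  1.0848]
```

```bash
python3 -m creep '[[[0,0,0],[0.8,-0.5,3],0],[[0,0.4,-0.9],[0.7,-0.5,3],0],[[0,0,0],[0.2,-0.1,2],0],[[0,0,0],[0,0,0],0]]'; python3 go.py d 91.4 .5625 .2755 .1; python3 - <<'E'
from h import *
for n in("top","scene"):
    p=proj(n,(.5625,.2755,.1)).astype(int);im=eyes.capture(n)[max(p[1]-45,0):p[1]+45,p[0]-45:p[0]+45]
    im=cv2.resize((np.clip((im/255.)**.6,0,1)*255).astype(np.uint8),(390,390),interpolation=2);a=im if n=="top" else np.hstack([a,im])
cv2.imwrite("pics/a.png",a)
E
```

```text
time: 2.02
eef_pos: [0.5616, 0.2788, 0.1088]
tcp_rot: [-0.001, 0.698, 0.716, 0.001]
wrist_force: [-0.5, 0.3, -0.1]
opening: 0.003
t 2.0167 p [0.5616 0.2788 0.1088] turn [ 0.04 -0.16  0.03] shift cm [-0.34  0.08  0.88] F [-0.4517  0.2656 -0.1299] op 0.003 q [-0.4818  0.7057 -0.0371  1.6758  0.0319  0.7587  1.0626]
```

View pics/a.png

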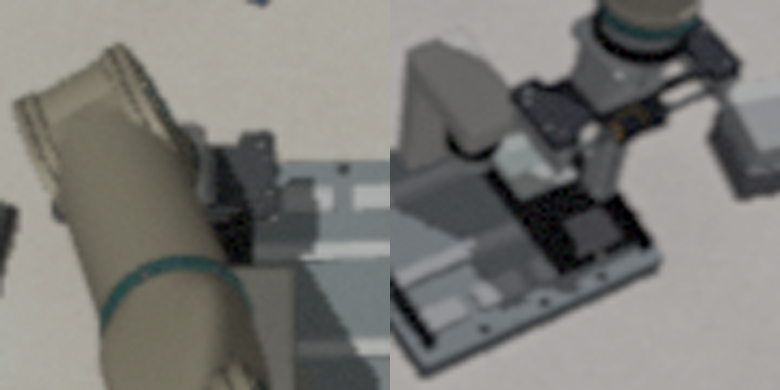

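The fingertip is at crop (600,195), directly above the grey button at (597,232) and between the ears, so I'll lower and press.

```bash
python3 -m creep '[[[0,0,0],[-0.35,0.1,1.5],0],[[0,0,0],[0,0,1.4],0],[[0,0,0],[0,0,0.8],0],[[0,0,0],[0,0,0],0]]'; python3 go.py d 91.4 .5625 .2755 .057
```

```text
time: 2.45
eef_pos: [0.5685, 0.281, 0.0814]
tcp_rot: [0.002, 0.697, 0.717, 0.009]
wrist_force: [0.5, -0.0, 0.8]
opening: 0.004
t 2.45 p [0.5685 0.281  0.0814] turn [ 0.89 -0.6   0.2 ] shift cm [-0.56 -0.65  2.42] F [ 0.5114 -0.0109  0.8006] op 0.004 q [-0.4799  0.7436 -0.0365  1.6907  0.0357  0.6893  1.0648]
```

```bash
for i in 1 2 3; do python3 -m creep '[[[0,0,0],[0,0,0],0],[[0,0,0],[0,0,0],0]]' >/dev/null; python3 go.py d 91.4 .5625 .2755 .057; done
```

```text
t 2.6167 p [0.5695 0.2822 0.0836] turn [ 1.04 -0.68  0.23] shift cm [-0.68 -0.76  2.64] F [ 0.4089 -0.5817  0.7184] op 0.003 q [-0.4805  0.7408 -0.0368  1.6887  0.0356  0.6912  1.0646]
t 2.7833 p [0.5705 0.2829 0.0857] turn [ 1.2  -0.76  0.24] shift cm [-0.76 -0.88  2.85] F [ 0.132  -0.2526  0.2127] op 0.006 q [-0.4808  0.7381 -0.0369  1.6871  0.0356  0.6923  1.0646]
t 2.95 p [0.5712 0.2833 0.0869] turn [ 1.3  -0.81  0.24] shift cm [-0.79 -0.96  2.96] F [0.1672 0.339  0.1188] op 0.006 q [-0.4807  0.7365 -0.0369  1.6863  0.0355  0.6927  1.0645]
```

```bash
python3 -m creep '[[[1.3,-0.8,0],[-0.8,-0.95,0],0],[[0,0,0],[0,0,0],0]]' ; python3 go.py d 91.4 .5625 .2755 .057;  python3 -m creep '[[[0,0,0],[0,0,0],0],[[0,0,0],[0,0,0],0]]' >/dev/null; python3 go.py d 91.4 .5625 .2755 .057
```

```text
time: 3.12
eef_pos: [0.5612, 0.2742, 0.087]
tcp_rot: [-0.0, 0.697, 0.717, -0.001]
wrist_force: [0.3, 0.5, 0.1]
opening: 0.007
t 3.1167 p [0.5612 0.2742 0.087 ] turn [-0.1   0.06  0.23] shift cm [0.13 0.14 3.  ] F [0.3074 0.4788 0.1209] op 0.007 q [-0.4779  0.7337 -0.0356  1.6928  0.0364  0.7179  1.0674]
t 3.2833 p [0.5609 0.2738 0.0869] turn [-0.14  0.09  0.21] shift cm [0.17 0.17 2.99] F [ 0.0523 -0.0424 -0.5568] op 0.004 q [-0.4776  0.7335 -0.0355  1.6933  0.0365  0.7183  1.0674]
```

```bash
python3 -m creep '[[[0,0,0],[0.15,0.15,0.5],0],[[0,0,0],[0,0,0.5],0],[[0,0,0],[0,0,0.5],0]]' ; python3 go.py d 91.4 .5625 .2755 .057;  python3 -m creep '[[[0,0,0],[0,0,0],0]]' >/dev/null; python3 go.py d 91.4 .5625 .2755 .057
```

```text
time: 3.53
eef_pos: [0.5634, 0.2758, 0.0718]
tcp_rot: [0.0, 0.697, 0.717, -0.0]
wrist_force: [0.3, -0.7, 0.1]
opening: 0.003
t 3.5333 p [0.5634 0.2758 0.0718] turn [-0.03  0.03  0.2 ] shift cm [-0.02 -0.09  1.48] F [ 0.3021 -0.6559  0.0843] op 0.003 q [-0.4791  0.757  -0.0346  1.6952  0.0377  0.6906  1.0653]
t 3.6167 p [0.5626 0.2755 0.0703] turn [-0.13  0.08  0.21] shift cm [ 0.   -0.01  1.33] F [-0.3459 -0.0344 -0.301 ] op 0.005 q [-0.4793  0.759  -0.0346  1.6961  0.0377  0.6898  1.0653]
```

```bash
python3 -m creep '[[[0,0,0],[0,0,0.5],0],[[0,0,0],[0,0,0.4],0],[[0,0,0],[0,0,0.3],0]]' ; python3 go.py d 91.4 .5625 .2755 .057;  python3 -m creep '[[[0,0,0],[0,0,0.1],0]]' >/dev/null; python3 go.py d 91.4 .5625 .2755 .057
```

```text
time: 3.87
eef_pos: [0.5629, 0.2757, 0.0576]
tcp_rot: [-0.0, 0.697, 0.717, -0.001]
wrist_force: [-1.2, -1.1, 4.1]
opening: 0.006
t 3.8667 p [0.5629 0.2757 0.0576] turn [-0.1   0.06  0.22] shift cm [-0.02 -0.04  0.06] F [-1.1575 -1.0806  4.0669] op 0.006 q [-0.4798  0.7771 -0.034   1.7018  0.0389  0.6654  1.0643]
t 3.95 p [0.563  0.2757 0.0564] turn [-0.1   0.06  0.21] shift cm [-0.02 -0.05 -0.06] F [-0.9565 -0.7096  5.1024] op 0.006 q [-0.4798  0.7789 -0.034   1.7022  0.039   0.6632  1.0642]
```

```bash
python3 -m creep '[[[0,0,0],[-0.6,0,0],0],[[0,0,0],[-0.6,0,0],0],[[0,0,0],[-0.6,0,0],0]]' ; python3 go.py d 91.4 .5625 .2755 .057;  python3 -m creep '[[[0,0,0],[-0.6,0,0],0],[[0,0,0],[-0.6,0,0],0]]' >/dev/null; python3 go.py d 91.4 .5625 .2755 .057
```

```text
time: 4.2
eef_pos: [0.5633, 0.2607, 0.0572]
tcp_rot: [-0.001, 0.696, 0.718, 0.001]
wrist_force: [-1.6, 1.3, 4.6]
opening: 0.003
t 4.2 p [0.5633 0.2607 0.0572] turn [-0.02 -0.18  0.39] shift cm [ 1.49 -0.04  0.02] F [-1.5721  1.337   4.5614] op 0.003 q [-0.4523  0.7698 -0.0401  1.7231  0.0412  0.6485  1.0881]
t 4.3667 p [0.5636 0.2478 0.0578] turn [-0.01 -0.23  0.39] shift cm [ 2.78 -0.03  0.09] F [-2.0335  1.1334  4.3999] op 0.002 q [-0.4311  0.7632 -0.0429  1.7381  0.0435  0.6396  1.105 ]
```

```bash
python3 -m creep '[[[0,0,0],[-0.4,0,0],0],[[0,0,0],[0,0,-0.5],0],[[0,0,0],[0,0,-0.6],0],[[0,0,0],[0,0,-0.1],0]]' ; python3 go.py d 91.4 .5625 .2155 .07;  python3 - <<'E'
from h import *
for n in("top","scene"):
    p=proj(n,(.5625,.2455,.064)).astype(int);im=eyes.capture(n)[max(p[1]-45,0):p[1]+45,p[0]-45:p[0]+45]
    im=cv2.resize((np.clip((im/255.)**.6,0,1)*255).astype(np.uint8),(390,390),interpolation=2);a=im if n=="top" else np.hstack([a,im])
cv2.imwrite("pics/b.png",a)
E
```

```text
time: 4.7
eef_pos: [0.5641, 0.2378, 0.0698]
tcp_rot: [-0.001, 0.698, 0.717, -0.001]
wrist_force: [0.0, 0.3, 0.4]
opening: 0.002
t 4.7 p [0.5641 0.2378 0.0698] turn [-0.08  0.    0.14] shift cm [-2.23 -0.22 -0.02] F [0.0059 0.3378 0.3559] op 0.002 q [-0.419   0.7431 -0.0414  1.7395  0.0446  0.6613  1.1129]
```

View pics/b.png

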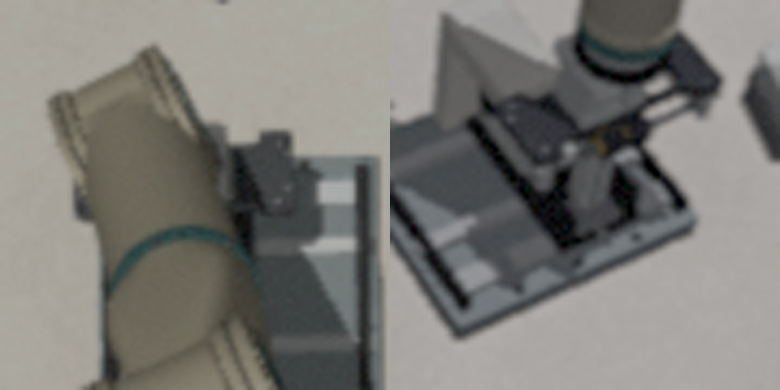

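The carriage has moved: the finger at crop (590,190) stands over the button by the leading ear, and the button is off its hole. I'll push on above the button and watch the force.

```bash
python3 -m creep '[[[0,0,0],[-0.5,0,0],0],[[0,0,0],[-0.5,0,0],0],[[0,0,0],[-0.5,0,0],0],[[0,0,0],[-0.5,0,0],0],[[0,0,0],[-0.5,0,0],0]]' ; python3 -m creep '[[[0,0,0],[-0.3,-0.1,0],0],[[0,0,0],[-0.3,0,0],0],[[0,0,0],[-0.3,0,0],0]]'; python3 go.py d 91.4 .5625 .2 .07
```

```text
time: 5.22
eef_pos: [0.5637, 0.2147, 0.0688]
tcp_rot: [-0.002, 0.696, 0.718, 0.0]
wrist_force: [-0.2, 2.0, 1.0]
opening: 0.004
time: 5.47
eef_pos: [0.5636, 0.2049, 0.0688]
tcp_rot: [-0.002, 0.696, 0.718, 0.001]
wrist_force: [1.0, 1.8, 0.7]
opening: 0.005
t 5.4667 p [0.5636 0.2049 0.0688] turn [-0.05 -0.24  0.34] shift cm [-0.48 -0.12 -0.12] F [1.0094 1.7508 0.7232] op 0.005 q [-0.361   0.7302 -0.0509  1.7779  0.0502  0.634   1.1618]
```

```bash
for i in 1 2; do python3 -m creep '[[[0,0,0],[-0.2,0,0],0],[[0,0,0],[-0.2,0,0],0]]'; done;  python3 go.py d 91.4 .5625 .2 .07
```

```text
time: 5.63
eef_pos: [0.5637, 0.1999, 0.0688]
tcp_rot: [-0.002, 0.696, 0.718, 0.001]
wrist_force: [0.1, 1.5, 0.8]
opening: 0.006
time: 5.8
eef_pos: [0.5637, 0.1995, 0.0688]
tcp_rot: [-0.003, 0.696, 0.718, 0.003]
wrist_force: [-0.7, 5.8, -1.0]
opening: 0.004
t 5.8 p [0.5637 0.1995 0.0688] turn [-0.   -0.52  0.38] shift cm [ 0.06 -0.12 -0.12] F [-0.6905  5.8496 -1.0044] op 0.004 q [-0.3467  0.7275 -0.0559  1.785   0.0489  0.6273  1.174 ]
```

It locked as predicted at tip y≈0.200, where the force rose to 5.8 N with no further motion. I'll back off, rise and check.

```bash
python3 -m creep '[[[0,0,0],[0.7,0,0],0],[[0,0,0],[0.5,0,0],0],[[0,0,0],[0,0,-2],0],[[0,0,0],[0,0,-4],0],[[0,0,0],[0,0,-4],0]]'; python3 -m creep '[[[0,0,0],[0,0,-4],0],[[0,0,0],[0,0,-4],0],[[0,0,0],[0,0,-4],0],[[0,0,0],[0,3,-2],1],[[0,0,0],[0,3,0],1]]'; python3 go.py n 45 .62 -.2375 .234; python3 go.py n -135 .62 -.2375 .234;python3 - <<'E'
from h import *
for n in("top","scene"):
    p=proj(n,(.55,.21,.064)).astype(int);im=eyes.capture(n)[max(p[1]-45,0):p[1]+45,p[0]-45:p[0]+45]
    im=cv2.resize((np.clip((im/255.)**.6,0,1)*255).astype(np.uint8),(390,390),interpolation=2);a=im if n=="top" else np.hstack([a,im])
cv2.imwrite("pics/c.png",a)
E
```

```text
time: 6.22
eef_pos: [0.5561, 0.2075, 0.1622]
tcp_rot: [-0.007, 0.696, 0.718, -0.008]
wrist_force: [1.5, 0.4, -0.0]
opening: 0.005
time: 6.63
eef_pos: [0.6163, 0.2099, 0.3169]
tcp_rot: [-0.004, 0.694, 0.719, -0.007]
wrist_force: [1.1, -0.1, 0.3]
opening: 0.113
t 6.6333 p [0.6163 0.2099 0.3169] turn [ 26.28  13.63 -35.9 ] shift cm [-44.69  -1.08   8.5 ] F [ 1.1378 -0.0781  0.2722] op 0.113 q [-0.3411  0.5536 -0.0518  1.3339  0.0267  1.2717  1.2127]
t 6.6333 p [0.6163 0.2099 0.3169] turn [ 17.56 -33.85 139.4 ] shift cm [-44.69  -1.08   8.5 ] F [ 1.1378 -0.0781  0.2722] op 0.113 q [-0.3411  0.5536 -0.0518  1.3339  0.0267  1.2717  1.2127]
```

View pics/c.png

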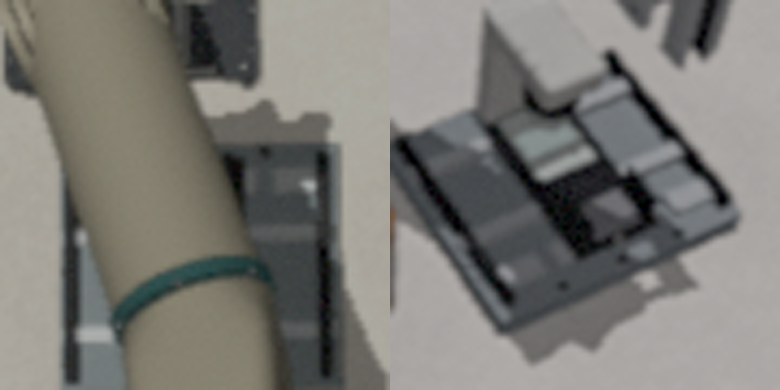

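The button, at crop (612,213), is raised with the sample under the lens, level with the middle dot at (620,240). The locked stop agrees with that. Next, over to the dial with the gripper open.

```bash
python3 -m creep '[[[0,0,0],[-3,0,0],1],[[0,0,0],[-4,0,0],1],[[0,0,0],[-4,0,0],1],[[0,0,0],[-4,0,0],1],[[0,0,0],[-4,0,0],1]]';python3 -m creep '[[[0,0,0],[-4,0,0],1],[[0,0,0],[-4,0,0],1],[[0,0,0],[-4,0,0],1],[[0,0,0],[-4,0,0],1],[[0,0,0],[-4,0,0],1]]'; python3 go.py n 45 .6153 -.2373 .2236
```

```text
time: 7.15
eef_pos: [0.6184, 0.0269, 0.306]
tcp_rot: [-0.011, 0.688, 0.726, -0.013]
wrist_force: [1.4, -0.3, -0.7]
opening: 0.554
time: 7.57
eef_pos: [0.6204, -0.1803, 0.3016]
tcp_rot: [-0.017, 0.687, 0.727, -0.019]
wrist_force: [1.1, 0.1, 0.0]
opening: 0.904
t 7.5667 p [ 0.6204 -0.1803  0.3016] turn [ 24.27  13.14 -34.85] shift cm [-5.66 -0.44  7.84] F [1.1447 0.1007 0.0215] op 0.904 q [ 0.2355  0.5738 -0.0091  1.3408  0.0211  1.2752  1.8486]
```

```bash
python3 -m creep '[[[3.5,1.9,-5],[-2,0,0],1],[[3.5,1.9,-5],[-1.5,0,0],1],[[3.5,1.9,-5],[0,0,0],1],[[3.5,1.9,-5],[0,0,0],1],[[3.5,1.9,-5],[0,0,0],1]]'; python3 -m creep '[[[3.5,1.9,-5],[0,0,0],1],[[0,0,0],[0,0,0],1]]'; python3 go.py n 45 .6153 -.2373 .2236
```

```text
time: 7.98
eef_pos: [0.6101, -0.2324, 0.301]
tcp_rot: [-0.194, 0.504, 0.838, -0.075]
wrist_force: [0.9, -0.4, -0.3]
opening: 1.0
time: 8.15
eef_pos: [0.6085, -0.2319, 0.295]
tcp_rot: [-0.235, 0.458, 0.853, -0.086]
wrist_force: [0.9, -0.5, -1.4]
opening: 1.002
t 8.15 p [ 0.6085 -0.2319  0.295 ] turn [ 1.39  0.1  -4.88] shift cm [-3.06  2.78  5.88] F [ 0.9229 -0.5427 -1.4222] op 1.002 q [ 0.3114  0.9341 -0.0928  0.7533  0.13    1.9584  2.411 ]
```

```bash
python3 -m creep '[[[0,0,0],[-1,0.9,2],1],[[0.7,0,-2.5],[-1,0.9,2],1],[[0.7,0,-2.5],[-1,0.9,1.8],1],[[0,0,0],[0,0,0],1]]'; python3 go.py n 45 .6153 -.2373 .2236
```

```text
time: 8.48
eef_pos: [0.6131, -0.2357, 0.2199]
tcp_rot: [-0.244, 0.419, 0.87, -0.088]
wrist_force: [-0.6, -0.7, -0.8]
opening: 1.003
t 8.4833 p [ 0.6131 -0.2357  0.2199] turn [-0.2   0.09 -0.14] shift cm [-0.11 -0.09 -0.44] F [-0.5814 -0.6989 -0.7756] op 1.003 q [ 0.3113  0.9976 -0.1077  0.8227  0.1586  1.846   2.4744]
```

```bash
python3 -m creep '[[[0,0,0],[0,0,3],1],[[0,0,0],[0,0,3],1],[[0,0,0],[0,0,2],1],[[0,0,0],[0,0,1],1],[[0,0,0],[0,0,0],1]]'; python3 go.py n 45 .5433 -.2292 .098
```

```text
time: 8.9
eef_pos: [0.5643, -0.2294, 0.1443]
tcp_rot: [-0.241, 0.426, 0.867, -0.089]
wrist_force: [-0.3, -0.3, 0.3]
opening: 1.001
t 8.9 p [ 0.5643 -0.2294  0.1443] turn [-0.01  0.36 -1.04] shift cm [-0.47  0.22  5.06] F [-0.2704 -0.3183  0.3231] op 1.001 q [ 0.3331  0.9574 -0.1115  1.1273  0.1618  1.5784  2.4312]
```

```bash
python3 -m creep '[[[0,0.3,-1],[-0.4,0.2,1.5],1],[[0,0,0],[0,0,1.5],1],[[0,0,0],[0,0,1],1],[[0,0,0],[0,0,0],1]]'; python3 go.py n 45 .5433 -.2292 .098;  python3 - <<'E'
from h import *
im=eyes.capture("scene")[150:250,140:250]
cv2.imwrite("pics/d.png",cv2.resize((np.clip((im/255.)**.6,0,1)*255).astype(np.uint8),None,fx=6,fy=6,interpolation=2)[:600])
E
```

```text
time: 9.23
eef_pos: [0.5492, -0.2298, 0.114]
tcp_rot: [-0.239, 0.424, 0.87, -0.086]
wrist_force: [0.1, 0.2, 0.1]
opening: 1.0
t 9.2333 p [ 0.5492 -0.2298  0.114 ] turn [ 0.33  0.53 -0.61] shift cm [-0.19  0.19  1.69] F [0.08   0.1681 0.1354] op 1.0 q [ 0.3449  0.961  -0.115   1.2089  0.1673  1.4885  2.4319]
```

View pics/d.png

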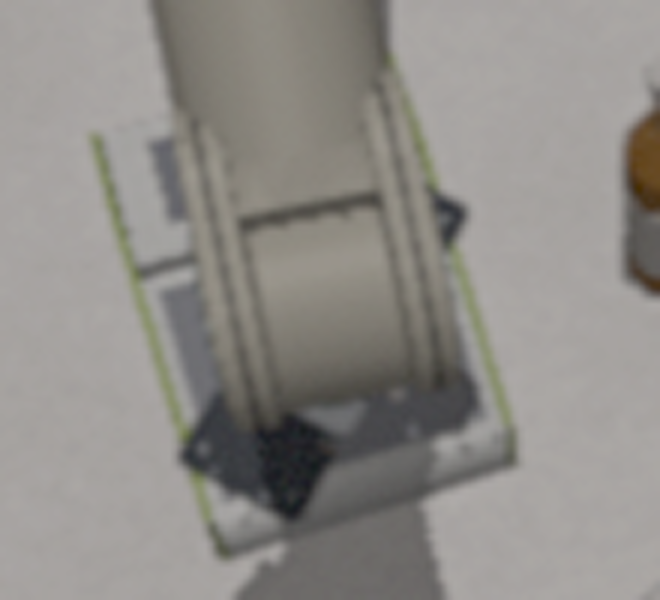

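The arm hides the dial (only the wrist and hand at crop (330,300) show), so I'll continue on the measured pose.

```bash
python3 -m creep '[[[0.3,0.5,-0.6],[-0.2,0.2,0.6],1],[[0,0,0],[0,0,0.6],1],[[0,0,0],[0,0,0.4],1],[[0,0,0],[0,0,0],1]]'; python3 go.py n 45 .5433 -.2292 .098
```

```text
time: 9.62
eef_pos: [0.548, -0.2298, 0.1027]
tcp_rot: [-0.239, 0.42, 0.871, -0.085]
wrist_force: [-0.3, 0.9, -0.1]
opening: 0.997
t 9.6167 p [ 0.548  -0.2298  0.1027] turn [ 0.35  0.48 -0.11] shift cm [ 0.13 -0.12  0.64] F [-0.3069  0.9416 -0.1228] op 0.997 q [ 0.3473  0.972  -0.1175  1.218   0.1701  1.4692  2.4373]
```

```bash
python3 -m creep '[[[0.3,0.4,0],[0.12,-0.12,0.5],1],[[0,0,0],[0,0,0],0.5],[[0,0,0],[0,0,0],0.3],[[0,0,0],[0,0,0],0.3]]' 25;python3 -m creep '[[[0,0,0],[0,0,0],0.3],[[0,0,0],[0,0,0],0.25],[[0,0,0],[0,0,0],0.25]]'; python3 go.py n 45 .5433 -.2292 .098
```

```text
time: 9.95
eef_pos: [0.5439, -0.2293, 0.0989]
tcp_rot: [-0.244, 0.42, 0.87, -0.086]
wrist_force: [0.0, 0.2, -0.3]
opening: 0.826
time: 10.2
eef_pos: [0.5442, -0.2293, 0.099]
tcp_rot: [-0.243, 0.42, 0.87, -0.086]
wrist_force: [0.1, 0.3, -0.1]
opening: 0.607
t 10.2 p [ 0.5442 -0.2293  0.099 ] turn [ 0.05  0.06 -0.13] shift cm [ 0.02 -0.02  0.13] F [ 0.052   0.2958 -0.131 ] op 0.607 q [ 0.3479  0.9767 -0.1168  1.2235  0.1701  1.468   2.4366]
```

Well placed. Closing (bar is 16 mm → opening ≈0.17).

```bash
for i in 1 2; do python3 -m creep '[[[0,0,0],[0,0,0],0],[[0,0,0],[0,0,0],0],[[0,0,0],[0,0,0],0],[[0,0,0],[0,0,0],0]]' 25; done; python3 go.py n 45 .5433 -.2292 .098
```

```text
time: 10.53
eef_pos: [0.5444, -0.2293, 0.0992]
tcp_rot: [-0.243, 0.42, 0.87, -0.086]
wrist_force: [0.3, 0.3, 0.6]
opening: 0.329
time: 10.87
eef_pos: [0.5444, -0.2293, 0.0993]
tcp_rot: [-0.243, 0.42, 0.87, -0.086]
wrist_force: [-0.2, -0.2, 0.3]
opening: 0.163
t 10.8667 p [ 0.5444 -0.2293  0.0993] turn [ 0.07  0.08 -0.13] shift cm [ 0.02 -0.02  0.17] F [-0.2362 -0.211   0.3306] op 0.163 q [ 0.3478  0.9764 -0.1169  1.2232  0.17    1.4682  2.4366]
```

```bash
python3 -m creep '[[[0,0,5],[0,0,0],0],[[0,0,5],[0,0,0],0],[[0,0,5],[0,0,0],0],[[0,0,5],[0,0,0],0],[[0,0,5],[0,0,0],0]]'; python3 go.py n 135 .5440 -.2292 .099; python3 -c "
from h import *;print(telemetry.sense()['moment'])"
```

```text
time: 11.28
eef_pos: [0.5445, -0.2296, 0.0992]
tcp_rot: [-0.218, 0.605, 0.753, -0.138]
wrist_force: [-0.9, -0.2, -0.5]
opening: 0.171
t 11.2833 p [ 0.5445 -0.2296  0.0992] turn [ 0.14 -0.08 63.86] shift cm [ 0.04 -0.02  0.04] F [-0.8643 -0.1842 -0.4781] op 0.171 q [0.2898 0.975  0.0096 1.2256 0.084  1.4549 2.0542]
[-0.0937 -0.3731 -0.0636]
```

Smooth, with 26° done. Continuing.

```bash
for i in 1; do python3 -m creep '[[[0,0,5],[0,0,0],0],[[0,0,5],[0,0,0],0],[[0,0,5],[0,0,0],0],[[0,0,5],[0,0,0],0],[[0,0,5],[0,0,0],0]]';done; python3 go.py n 135 .5440 -.2292 .099;python3 -m creep '[[[0,0,5],[0,0,0],0],[[0,0,5],[0,0,0],0],[[0,0,5],[0,0,0],0],[[0,0,5],[0,0,0],0],[[0,0,5],[0,0,0],0]]'; python3 go.py n 135 .5440 -.2292 .099
```

```text
time: 11.7
eef_pos: [0.5445, -0.2299, 0.0992]
tcp_rot: [-0.18, 0.76, 0.596, -0.184]
wrist_force: [-0.8, -0.5, -0.4]
opening: 0.165
t 11.7 p [ 0.5445 -0.2299  0.0992] turn [ 0.14 -0.07 37.6 ] shift cm [ 0.06 -0.05  0.04] F [-0.8343 -0.5039 -0.4414] op 0.165 q [ 0.2295  0.9799  0.1395  1.2283 -0.0037  1.4478  1.6696]
time: 12.12
eef_pos: [0.5444, -0.2302, 0.0992]
tcp_rot: [-0.134, 0.876, 0.408, -0.22]
wrist_force: [-0.3, -0.3, -0.6]
opening: 0.167
t 12.1167 p [ 0.5444 -0.2302  0.0992] turn [ 0.15 -0.04 11.35] shift cm [ 0.06 -0.08  0.04] F [-0.3059 -0.3163 -0.5982] op 0.167 q [ 0.1695  0.9916  0.2704  1.2309 -0.093   1.4475  1.287 ]
```

```bash
python3 -m creep '[[[0,0,5],[0,0,0],0],[[0,0,4],[0,0,0],0],[[0,0,1.5],[0,0,0],0],[[0,0,0],[0,0,0],0]]'; python3 go.py n 135 .5440 -.2292 .099;python3 -c "
from h import *;print(telemetry.sense()['moment'])"
```

```text
time: 12.45
eef_pos: [0.5443, -0.2303, 0.0993]
tcp_rot: [-0.111, 0.911, 0.321, -0.233]
wrist_force: [-0.5, -0.9, -0.1]
opening: 0.167
t 12.45 p [ 0.5443 -0.2303  0.0993] turn [0.18 0.04 0.1 ] shift cm [ 0.06 -0.09  0.04] F [-0.4893 -0.8829 -0.1111] op 0.167 q [ 0.1433  0.999   0.3275  1.2319 -0.1313  1.4498  1.1233]
[-0.1406 -0.3747  0.0305]
```

At 90° with no residual torque. I'll open and withdraw along the panel normal.

```bash
for i in 1 2; do python3 -m creep '[[[0,0,0],[0,0,0],0.8],[[0,0,0],[0,0,0],0.8],[[0,0,0],[0,0,0],0.8],[[0,0,0],[0,0,0],0.8]]'; done; python3 -m creep '[[[0,0,0],[0,0,-2],0.8],[[0,0,0],[0,0,-3],0.8],[[0,0,0],[0,0,-4],0.8],[[0,0,0],[0,0,-4],0.8],[[0,0,0],[0,0,-4],0.8]]'; python3 go.py n 135 .5440 -.2292 .099
```

```text
time: 12.78
eef_pos: [0.5445, -0.2297, 0.0991]
tcp_rot: [-0.112, 0.911, 0.322, -0.232]
wrist_force: [0.0, -0.5, -0.1]
opening: 0.417
time: 13.12
eef_pos: [0.5446, -0.2297, 0.0992]
tcp_rot: [-0.112, 0.911, 0.323, -0.232]
wrist_force: [0.5, 0.6, 0.3]
opening: 0.699
time: 13.53
eef_pos: [0.6239, -0.2367, 0.2453]
tcp_rot: [-0.119, 0.909, 0.321, -0.24]
wrist_force: [1.0, -0.6, -1.1]
opening: 0.798
t 13.5333 p [ 0.6239 -0.2367  0.2453] turn [-0.93  0.56  0.33] shift cm [ 0.32  0.63 16.67] F [ 0.9569 -0.6221 -1.123 ] op 0.798 q [ 0.1815  1.0439  0.3348  0.7024 -0.1384  1.9477  1.0949]
```

```bash
python3 - <<'E'
from h import *
s,M,p=state(); z=M[:,2]; ax=np.cross(z,[0,0,-1]); print("turn",M.T@ax/np.linalg.norm(ax)*np.degrees(np.arcsin(np.linalg.norm(ax))), "world-x -0.1,+z .05 in tool cm",M.T@[-10,0,5.],M.T@[0,-20.,0])
E
```

```text
turn [-22.2524  21.6668   0.    ] world-x -0.1,+z .05 in tool cm [-8.5899 -7.107   0.8388] [-12.7965  15.3208  -1.2345]
```

```bash
python3 -m creep '[[[-4.4,4.3,0],[0,0,0],0.8],[[-4.4,4.3,0],[0,0,0],0.8],[[-4.4,4.3,0],[0,0,-2],0.8],[[-4.4,4.3,0],[0,0,-2],0.8],[[-4.4,4.3,0],[0,0,-1],0.8]]';python3 -m creep '[[[0,0,0],[-2.6,3.1,0],0.8],[[0,0,0],[-2.6,3.1,0],0.8],[[0,0,0],[-2.6,3.1,0],0.8],[[0,0,0],[-2.6,3.1,0],0.8],[[0,0,0],[-2.6,3.1,0],0.8]]'; python3 go.py d 0 .62 -.42 .3
```

```text
time: 13.95
eef_pos: [0.6656, -0.2408, 0.2881]
tcp_rot: [0.013, 0.939, 0.344, 0.013]
wrist_force: [-0.2, 0.0, 0.9]
opening: 0.798
time: 14.37
eef_pos: [0.6589, -0.4307, 0.2937]
tcp_rot: [0.005, 0.936, 0.35, 0.016]
wrist_force: [1.1, -0.3, -0.6]
opening: 0.802
t 14.3667 p [ 0.6589 -0.4307  0.2937] turn [ 0.62 -1.87 41.01] shift cm [-2.21 -3.35 -0.76] F [ 1.1357 -0.3307 -0.5827] op 0.802 q [ 0.4389  0.8078  0.2909  0.9368 -0.2336  1.3963  1.3942]
```

```bash
python3 -m creep '[[[0,0,0],[0,0,0],0.8],[[0,0,0],[0,0,0],0.8],[[0,0,0],[0,0,0],0.8]]' | head -2; python3 - <<'E'
from h import *
s=eyes.capture("scene");t=eyes.capture("top");cv2.imwrite("pics/s1.png",s);cv2.imwrite("pics/t1.png",t)
g=lambda a:cv2.resize((np.clip((a/255.)**.6,0,1)*255).astype(np.uint8),None,fx=4,fy=4,interpolation=2)
cv2.imwrite("pics/e.png",np.vstack([np.hstack([g(s[125:200,250:345]),g(s[170:245,150:245])]),np.hstack([g(t[180:250,155:250]),g(t[180:250,265:360])])]))
E
```

```text
time: 14.62
eef_pos: [0.6516, -0.4453, 0.2907]
```

View pics/e.png

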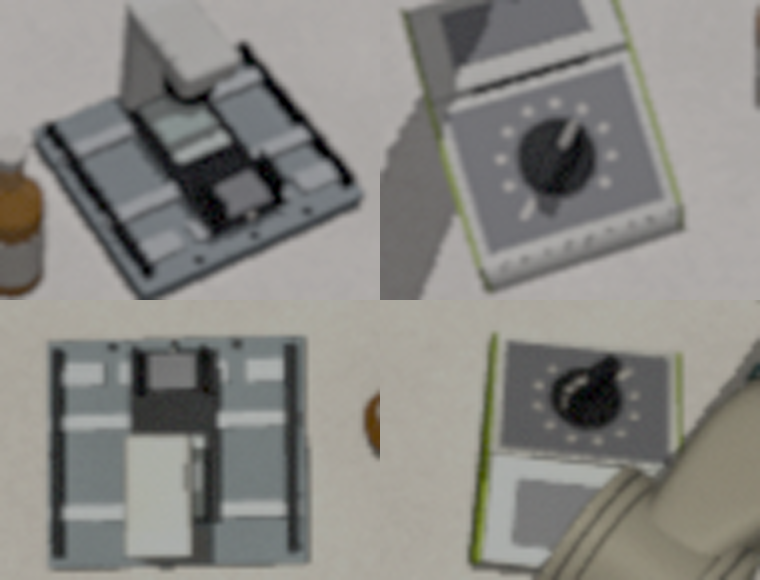

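The white line, at crop (569,133), now points up-slope right toward dot 6. In the top view the button, at (171,371), is level with the middle dot (175,345). A numeric check follows.

```bash
python3 - <<'E'
from h import *
im=cv2.cvtColor(cv2.imread("pics/s1.png"),cv2.COLOR_BGR2GRAY)[196:212,188:203]
g=cv2.resize(im,None,fx=8,fy=8,interpolation=2);_,m=cv2.threshold(g,0,255,8);n,l,st,c=cv2.connectedComponentsWithStats(m)
w=np.radians(173.63);bx=np.array([np.cos(w),np.sin(w),0]);nn=-.5*bx+[0,0,.75**.5];up=.75**.5*bx+[0,0,.5];rg=np.cross(up,nn);C=np.array([.5356,-.228,.085])+.044*nn
for i in range(1,n):
    if st[i,4]<60: continue
    p=(c[i]+.5)/8-.5+[188,196];o,d=ray("scene",p);v=o+d*((C-o)@nn)/(d@nn)-C;print(p,st[i,4],"r",np.hypot(v@up,v@rg),"ang",np.degrees(np.arctan2(v@rg,v@up)))
f=lambda x,y:(np.array([x,y])+.5)/4-.5+[155,180]
print("button",plane("top",f(171,371-300),.064),"middle dot",plane("top",f(175,45),.028),"outer dots",plane("top",f(112,47),.028),plane("top",f(237,44),.028))
a,b=cv2.imread("pics/top0.png").astype(int),cv2.imread("pics/t1.png").astype(int)
for k,(x,y) in dict(bottle=(255,211),case=(281,152),tip=(120,206),jar=(397,226)).items():
    print(k,"mean diff",np.abs(a-b)[y-14:y+14,x-18:x+18].mean().round(2))
E
```

```text
[195.7694 198.9714] 5516 r 0.03122338277358673 ang 29.368092815068774
button [0.5657 0.2162 0.064 ] middle dot [0.5955 0.2174 0.028 ] outer dots [0.5935 0.2784 0.028 ] [0.5966 0.1574 0.028 ]
bottle mean diff 6.43
case mean diff 7.51
tip mean diff 5.98
jar mean diff 12.53
```

```bash
python3 - <<'E'
from h import *
w=np.radians(173.63);bx=np.array([np.cos(w),np.sin(w),0]);nn=-.5*bx+[0,0,.75**.5];up=.75**.5*bx+[0,0,.5];rg=np.cross(up,nn);C=np.array([.5356,-.228,.085])+.044*nn
im=cv2.cvtColor(cv2.imread("pics/s1.png"),cv2.COLOR_BGR2GRAY)
g=cv2.morphologyEx(cv2.resize(im[180:230,175:215],None,fx=8,fy=8,interpolation=2),cv2.MORPH_TOPHAT,cv2.getStructuringElement(2,(40,40)))
m=(g>25).astype(np.uint8);n,l,st,c=cv2.connectedComponentsWithStats(m)
for i in range(1,n):
    if st[i,4]<100: continue
    p=(c[i]+.5)/8-.5+[175,180];o,d=ray("scene",p);v=o+d*((C-o)@nn)/(d@nn)-C
    if np.hypot(*(v@np.c_[up,rg]))<.03: print(p,st[i,4],np.hypot(v@up,v@rg),"ang",np.degrees(np.arctan2(v@rg,v@up)))
a,b=cv2.imread("pics/scene0.png").astype(int),cv2.imread("pics/s1.png").astype(int)
for k,(x,y) in dict(bottle=(252,180),case=(256,254),tip=(371,144),jar=(101,230)).items():
    print(k,np.abs(a-b)[y-14:y+14,x-18:x+18].mean().round(2))
print(telemetry.sense()["wrist_force"])
E
```

```text
[196.2852 203.4955] 1063 0.0177309327195494 ang 45.23851756820252
bottle 4.9
case 6.67
tip 4.83
jar 22.34
[-0.776  -0.1411  0.6146]
```

The dial reads 45.2°, which is click 6, and the carriage travel is 59.8 mm. The jar patch differs between pictures, so I'll look at it.

```bash
python3 - <<'E'
import cv2,numpy as np
a=cv2.imread("pics/scene0.png")[190:270,60:160];b=cv2.imread("pics/s1.png")[190:270,60:160]
cv2.imwrite("pics/f.png",cv2.resize(np.hstack([a,b]),None,fx=4,fy=4,interpolation=2))
E
```

```text
(no output)
```

View pics/f.png

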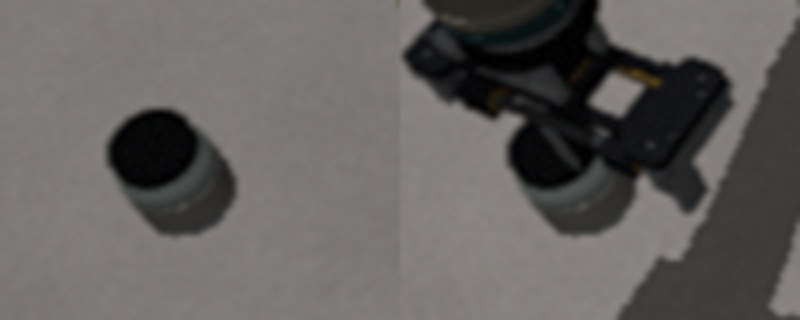

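The jar is unmoved: its outline is the same at (170,170) and (570,170). The hand, well above it, only partly hides it. Handing in.

```bash
python3 -c "
from workcell import hand_in; print(hand_in())"
```

```text
the job is handed in; nothing more can be done
None
```

The carriage is in the middle hole and the dial is at click 6. I handed the job in at about 15 s of the allowed 72 s; it reports no verdict.

**Carriage:** I pressed the locking button, slid the carriage and let the button ride up. Then I pushed an ear until the carriage stopped hard, with the force rising from 1.5 N to 5.8 N at the expected position. The last pictures put travel at 59.8 mm, with the button level with the middle dot. I did not measure the button's height directly; that it popped up rests on the hard stop and the look of the pictures.

**Dial:** It started at click 3, so I gripped the bar and turned it 90° clockwise. There was almost no residual torque before I let go. The white line last measured 45.2° right of up-slope, against 45° for click 6.

**Other objects:** The bottle, tip box and slide case areas changed little between the first and last pictures. The jar area did differ, but only because the hand partly hid it; its outline had not moved.

**Disagreements:**
- A hand-picked button point in the side view was about 10 mm off the top view. I used the stage pose from the top view, and the fit confirmed it.
- The tool drifted a few millimetres during the first descent at the button, with almost no force. I backed off and went down again more slowly, and it did not recur.

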